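# Stow the fluid bottles and snap the cap on

## Robot

A 6-joint arm with a two-finger parallel gripper is mounted at the origin on the work surface. World frame = base frame: x ahead of the robot, y to its left, z up, the work surface at z = 0. Lengths are in m, angles in rad, forces in N, time in s.
With the tool pointing down it reaches from about 0.3 to 0.775 m from the base axis. Payload 14.6 kg.
Tool frame: the origin (TCP) lies midway between the tips of the shut fingers; the grasp point (between the pads) lies 19 mm behind it (ctrl.grip_depth is the distance from the TCP to the grasp point, in m); z points along the fingers, x is the direction in which the jaws open and shut, and the axes are right-handed (so a half turn about z gives the same grasp; the last joint's range is limited). The gripper opens to 94 mm and grips with 3 to 60 N. Pads are 16 mm wide; open, the fingers measure 119 mm over their backs; the gripper's body (75 mm by 177 mm) begins 78 mm behind the grasp point.
Start: joints at [1.248, 0.3, 1.521, -0, 1.321, -0.067], TCP at [0.139, 0.532, 0.205] pointing down, gripper open.
Joint ranges: [-3.03, 3.03], [-0.79, 2.21], [0.23, 2.52], [-1.04, 4.18], [0, 3.07], [-2.55, 2.55]. Speed limits (rad/s): [2.22, 2.22, 2.57, 3.14, 3.14, 3.14].

## Interface

Orientations are given as [roll, pitch, yaw] about the fixed x, y, z axes, in that order (R = Rz(yaw) Ry(pitch) Rx(roll)).
In Python, from station import ctrl gives the robot as it stands.
- The arm moves only by the tool play_rows, never from a script. Its argument "steps" is a list that holds one entry, the list of rows, each a list of 7 numbers: the shift along the tool's x, y, z in cm, then the turn, a rotation vector about the tool's x, y, z in rad, then the opening, from 0 (shut) to 1 (fully open). In form: [[[x, y, z, ax, ay, az, hand], ...]]. A call has 1 to 20 rows; each row is the pose to reach, as a shift and turn from the pose measured when the call began, along the tool's axes at that moment; what a row does not reach only later rows make up. A row lasts 1/12 s, in which the tool goes at most 41.7 mm and 7.16 degrees, less where a joint would pass 70% of its speed; a pose out of reach is approached as far as the arm can. A call with a gripper value outside its range is refused whole. The fingers move at their own pace and stop on an object; "force" is the grip in N (left out, the last holds). Time passes only in rows, so rows that repeat a pose let the fingers close. It gives the time, the measured TCP pose, the force and the opening at its end, in the units of the state.
- ctrl.get_obs(): the state, without advancing time (a new reading comes with each control period).
- ctrl.camera(name): name is "side" or "top" or "wrist"; returns a dict with "frame" (400x640x3 uint8, blue, green, red), "fovy" (degrees; the focal length in pixels is half the picture's height over the tangent of half this angle, whatever the lens; pixels are square), "cx", "cy" (the principal point, pixels), "D" ([k1, k2, p1, p2, k3] as OpenCV has them; the pictures are not rectified), "world_to_cam" (4x4, takes a point from world to camera coordinates). Camera axes: x right, y up, looking along -z (the intrinsics and any distortion apply to the point x, -y, -z); pixel columns grow to the right and rows downward; lengths in m; the calibration is good to about 2 mm. A picture is of the moment at which its call begins. There is no depth.
- ctrl.hand_in(): hands the job in, once; it reports no verdict.
The state is a dict: "time_s": time; "qpos": joint angles; "joint_vel": joint speeds; "tau": joint torques, N m; "ee_pos": TCP position; "eef_rot": TCP orientation; "force": force on the tool from outside, world axes, zero at the start; "moment": the same for the moment, N m; "grip_width": finger opening in m.
Only numpy, scipy, OpenCV 4.12 (cv2) and the standard library are available. Lean on these libraries where they do the work, as an engineer would, in place of code of your own. Each camera call takes 0.05 s, during which the arm holds its last target. There are 200 camera calls.

## Task

Pack up the cleaning fluid at the splicing table: stand the open bottle and the closed bottle upright in the divided crate, each set down (not dropped) in an empty cell of its own. Then take the loose cap and press it onto the open bottle's neck until it clicks over and sits fully home on the collar, and keep pressing it down firmly: finish like that, still pushing on the cap, without letting go. Leave the tin, the tape roll and the screwdriver alone.

Things in the scene. Friction and masses are not known exactly. Their poses are not given: they have to be found in the camera images.
- crate: Low grey open crate fixed to the table, 159 x 159 mm, 40 mm high, walls and floor 5 mm thick, one 5 mm divider (35 mm high) each way making four square cells 72 mm wide. Origin: centre of its underside; z up, x and y along its sides. Cell centres at x = +-38.5, y = +-38.5 mm in its frame; cell floor 5 mm above the table.
- bottle_open: White bottle with no cap, upright, loose, 0.14 to 0.28 kg. Body 46 mm diameter up to 74 mm, narrowing to a collar 38 mm across with a flat top 84 mm above the underside; from it rises a bare neck 22 mm across, 20 mm high (top 5 mm tapered to 15 mm), with four spring nubs standing 3.5 mm out of it 7 mm above the collar. Origin: centre of the underside; z up its axis.
- seat (a point): Point on the open bottle's axis level with the collar's flat top: a cap fully home has its origin here. z up the axis. A cap pushed straight down meets the nubs about 11 mm before home; the push rises to roughly 10 to 15 N, drops suddenly (the click) about 5 to 7 mm before home, and rises hard when its rim lands on the collar.
- bottle_shut: White plastic bottle of the same body (46 mm diameter up to 74 mm, collar at 84 mm), standing upright, loose, 0.15 to 0.31 kg, whose own black cap is already on for good (36 mm diameter, from 84 to 111 mm). Origin: centre of the underside; z up along its axis.
- cap: Loose black round snap cap, 36 mm diameter, 27 mm high, 25 g, standing on the table open side down, flat closed top up. Inside: a lip 3 mm high at the mouth with a 24.6 mm opening, above it a hollow 30 mm wide. Gripped by its sides while pressing, it needs a firm grip (30 N or more) not to slip. Origin: centre of its open rim; z up through the closed top.
- tin: Low round aluminium tin, 55 mm diameter, 36 mm high, already standing in one cell of the crate (the cell at +x, +y of the crate's frame). Leave it there. Origin: centre of the underside.
- tape: Roll of black tape lying flat on the table, 70 mm diameter, 19 mm high. Leave it alone. Origin: centre of the underside.
- driver: Screwdriver, 170 mm long, lying on the table. Leave it alone. Origin: under it; x along it, towards the blade.
Not all that is in view belongs to the job. Leave any blue or red look-alike of the bottle_shut alone.

How it is judged:
On the way, in this order (a step that is already met when the one before it is completed fails the run):
1. both bottles stand upright in cells of the crate, let go (x of bottle_open in the frame of crate between -0.064 and 0.064 m and y of bottle_open in the frame of crate between -0.064 and 0.064 m and z of bottle_open in the frame of crate between 0 and 0.01 m and angle between each of bottle_open, bottle_shut's own z axis and vertical below 0.12 rad and x of bottle_shut in the frame of crate between -0.064 and 0.064 m and y of bottle_shut in the frame of crate between -0.064 and 0.064 m and z of bottle_shut in the frame of crate between 0 and 0.01 m and contact force between the fingers and bottle_open below 0.2 N and contact force between the fingers and bottle_shut below 0.2 N), for 0.2 s.
2. the cap has clicked onto the open bottle's neck and sits home on the collar (z of cap in the frame of seat between -0.003 and 0.002 m and horizontal distance between cap and seat below 0.004 m and angle between the z axis of cap and the z axis of bottle_open, either way round below 0.12 rad and z of cap in the frame of bottle_open above 0.07 m), for 0.2 s.
At the end, for the whole second after the job is handed in: Both bottles stand upright (within 7 degrees) on the floor of the crate, each in a cell of its own; the cap sits home on the open bottle's collar (within 2 mm in height, 4 mm sideways, 7 degrees) and the robot is still pressing on it: more than 4 N between cap and bottle, through the last second (all of step 2 and x of bottle_open in the frame of crate between -0.064 and 0.064 m and y of bottle_open in the frame of crate between -0.064 and 0.064 m and z of bottle_open in the frame of crate between 0 and 0.01 m and angle between each of bottle_open, bottle_shut's own z axis and vertical below 0.12 rad and x of bottle_shut in the frame of crate between -0.064 and 0.064 m and y of bottle_shut in the frame of crate between -0.064 and 0.064 m and z of bottle_shut in the frame of crate between 0 and 0.01 m and contact force between cap and bottle_open above 4 N and contact force between the fingers and cap above 4 N and linear speed of each of bottle_open, bottle_shut below 0.03 m/s); the arm keeps its last pose, push and grip.
It fails at once if the tape roll is displaced by more than 30 mm (distance of tape from where it was at the start of the episode above 0.03 m).
It fails at once if the screwdriver is displaced by more than 30 mm (distance of driver from where it was at the start of the episode above 0.03 m).
It fails at once if the tin is lifted or tipped out of its cell (height (world z) of tin above 0.03 m or angle between tin's own z axis and vertical above 0.6 rad).
It fails at once if the open bottle is dropped (falls freely more than 30 mm above the table) (height (world z) of bottle_open above 0.03 m and contact force between bottle_open and anything else below 0.01 N).
It fails at once if the closed bottle is dropped (falls freely more than 30 mm above the table) (height (world z) of bottle_shut above 0.03 m and contact force between bottle_shut and anything else below 0.01 N).
It also fails if it takes over 67 s, if anything falls off the work surface, if the arm or the gripper's body presses on something with over 40 N, if the wrist force passes 120 N, or if a joint passes its speed limit or range.

## Working session

There is one attempt and no reset: what is moved stays moved. The work goes in short steps, Python scripts to look and compute and a tool call to move; the robot and the scene stay as the last step left them, time stands still between calls to the robot, and variables do not carry over. Pictures are saved under pics/ and viewed, about 8 in all and at most 12, crops included, and the job is handed in when it is done.

Besides the shell and the picture viewer there is one more tool, called after ">>>" as name(argument=value, ...), one argument or row to a line, values as JSON. play_rows: Moves the arm, as the interface text tells. Its arguments: {"type":"object","properties":{"steps":{"type":"array"},"force":{"type":"number"}},"required":["steps"]}

```bash
ls; mkdir -p pics
cat > h.py <<'E'
import numpy as np, cv2
from station import ctrl
def snap(n,f):
    c=ctrl.camera(n); cv2.imwrite('pics/%s.png'%f,c['frame'])
    np.savez('pics/%s.npz'%f,fovy=c['fovy'],cx=c['cx'],cy=c['cy'],D=np.array(c['D'],float),W=np.array(c['world_to_cam']))
    return c
def cal(f):
    d=np.load('pics/%s.npz'%f); fl=200/np.tan(np.radians(float(d['fovy']))/2)
    K=np.array([[fl,0,float(d['cx'])],[0,fl,float(d['cy'])],[0,0,1]]); return K,d['D'],d['W']
def ray(f,uv,z):
    K,D,W=cal(f); p=cv2.undistortPoints(np.array([[uv]],float),K,D)[0,0]
    R=W[:3,:3]; o=-R.T@W[:3,3]; v=R.T@np.array([p[0],-p[1],-1]); return o+v*(z-o[2])/v[2]
def proj(f,P):
    K,D,W=cal(f); q=(W[:3,:3]@np.array(P,float).T).T+W[:3,3]; q=q*[1,-1,-1]
    return cv2.projectPoints(q,np.zeros(3),np.zeros(3),K,D)[0][:,0]
E
python3 - <<'E'
from h import *
print(ctrl.get_obs(),ctrl.grip_depth)
a=snap('top','t0')['frame'];b=snap('side','s0')['frame'];c=snap('wrist','w0')['frame']
for f in('t0','s0','w0'):
    K,D,W=cal(f);print(f,K[0,0],-W[:3,:3].T@W[:3,3],D)
E
```

```text
pics
{'time_s': 0.0, 'qpos': array([ 1.24836971e+00,  3.00480084e-01,  1.52158967e+00, -2.21244274e-05,
        1.32065039e+00, -6.65993662e-02]), 'joint_vel': array([-0.0003911 ,  0.00137938, -0.00034455,  0.00106526,  0.00094152,
       -0.0004263 ]), 'tau': array([-1.13074275e-03, -5.31805408e+01, -3.52740884e+01,  7.08012516e-02,
        2.43549328e-02, -8.16635634e-05]), 'ee_pos': array([0.13910269, 0.53185637, 0.20487776]), 'eef_rot': array([-3.14153900e+00,  1.12641504e-03,  1.31497460e+00]), 'force': array([-0.54717648,  0.07803879, -0.35971171]), 'moment': array([-0.02323557,  0.01648006,  0.00370274]), 'grip_width': 0.09392320425120856} 0.0188
t0 414.84968555135845 [ 0.49515579 -0.09201151  1.08844691] [-0.01868016  0.          0.          0.          0.        ]
s0 442.0395329111597 [ 0.41913718 -0.78052627  0.60824993] [-0.06258899  0.          0.          0.          0.        ]
w0 316.6208959166344 [0.06114893 0.55243321 0.38312944] [-0.01093603  0.          0.          0.          0.        ]
```

View pics/t0.png

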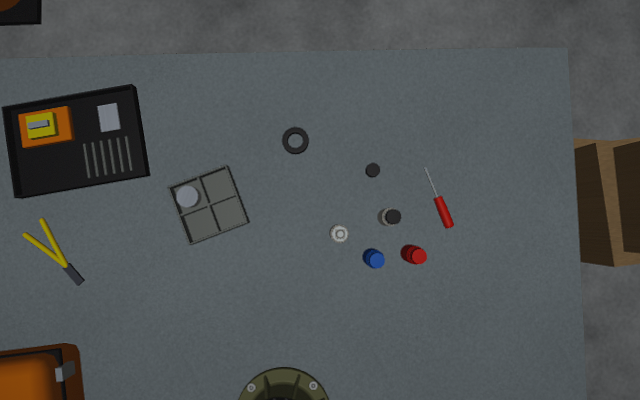

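View pics/s0.png

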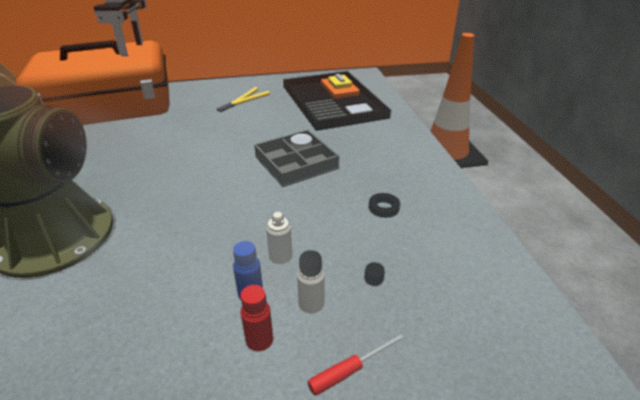

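Candidates in the top view are the white bottle with a black cap at (390,217), the blue one at (374,258) and the red one at (415,254). The white one at (390,217) is bottle_shut, since the other two are coloured look-alikes. The open bottle is at (340,233), the loose cap at (372,170), the tape at (295,140) and the driver at (440,200). The crate is centred at about (208,205) with the tin at (187,196). I'll confirm this in an enlarged crop.

Run:
```python
from h import *
a=cv2.imread('pics/t0.png')
f=lambda x,y,w,h:cv2.resize(a[y:y+h,x:x+w],None,fx=5,fy=5,interpolation=cv2.INTER_CUBIC)
o=np.zeros((475,800,3),np.uint8); o[:475,:375]=f(327,155,75,95); o[:425,375:]=f(165,162,85,85)
cv2.imwrite('pics/c0.png',cv2.convertScaleAbs(o,alpha=1.5))
```

```text
(no output)
```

View pics/c0.png

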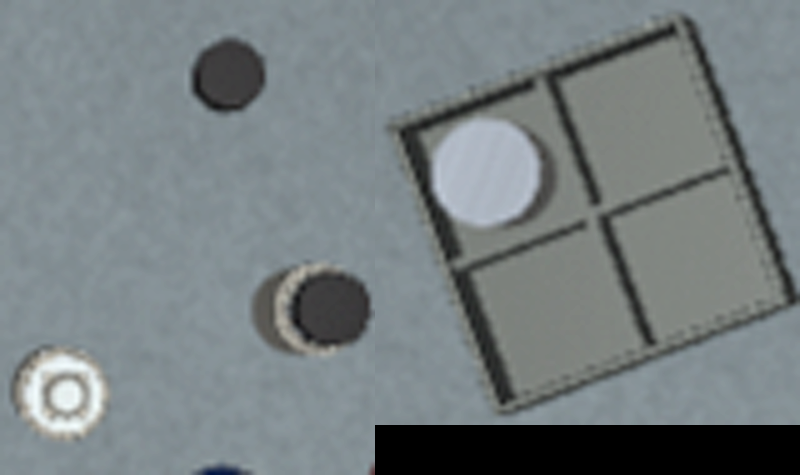

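Run:
```python
from h import *
t=lambda x,y,ox,oy,z:ray('t0',((x+.5)/5-.5+ox,(y+.5)/5-.5+oy),z)
print('cap',t(229,75,327,155,.027));print('shut',t(332,308,327,155,.111));print('open',t(67,395,327,155,.104))
print('tin',t(487-375,172,165,162,.041))
print('cross',t(222,212,165,162,.035))
c=[t(x-375,y,165,162,.04) for x,y in((393,125),(688,15),(797,297),(503,410))]
for i in range(4):
    d=c[(i+1)%4]-c[i];print(c[i],np.linalg.norm(d),np.degrees(np.arctan2(d[1],d[0])))
print(np.mean(c,0))
print('tape',ray('t0',(295,140),.019)); print('blue',ray('t0',(372,260),.1),'drv',ray('t0',(426,168),0),ray('t0',(449,227),.01))
# side check
P=[t(67,395,327,155,.104),t(332,308,327,155,.111),t(229,75,327,155,.027)]
print(proj('s0',P))
```

```text
cap [ 0.62323229 -0.24782279  0.027     ]
shut [ 0.50120525 -0.28062823  0.111     ]
open [ 0.46354301 -0.1544064   0.104     ]
tin [0.56666757 0.22423855 0.041     ]
cross [0.54531446 0.17077861 0.035     ]
[0.59174776 0.27156317 0.04      ] 0.15816942199628892 -70.82282293442331
[0.64370491 0.12217099 0.04      ] 0.15335851912869436 -160.03874513991127
[0.4995596  0.06981676 0.04      ] 0.15727803310241142 109.53360441293499
[0.44697217 0.21804274 0.04      ] 0.15435157497421467 20.288271593982802
[0.54549611 0.17039841 0.04      ]
tape [ 0.70649876 -0.05005379  0.019     ]
blue [ 0.39866163 -0.22893194  0.1       ] drv [ 0.62724286 -0.39468764  0.        ] [ 0.46951433 -0.44634765  0.01      ]
[[276.19103451 214.31628647]
 [308.87112535 256.95978073]
 [372.65504128 268.36178667]]
```

The crop confirms the cap, the white bottle with a black cap, the open bottle with its neck ring, and the three empty crate cells. I'll move above the open bottle with tool yaw 0.

>>> play_rows(
  steps=[
    [[-58.16, 48.75, 0, 0, 0, 1.315, 1], [-58.16, 48.75, 0, 0, 0, 1.315, 1], [-58.16, 48.75, 0, 0, 0, 1.315, 1], [-58.16, 48.75, 0, 0, 0, 1.315, 1], [-58.16, 48.75, 0, 0, 0, 1.315, 1], [-58.16, 48.75, 0, 0, 0, 1.315, 1], [-58.16, 48.75, 0, 0, 0, 1.315, 1], [-58.16, 48.75, 0, 0, 0, 1.315, 1], [-58.16, 48.75, 0, 0, 0, 1.315, 1], [-58.16, 48.75, 0, 0, 0, 1.315, 1], [-58.16, 48.75, 0, 0, 0, 1.315, 1], [-58.16, 48.75, 0, 0, 0, 1.315, 1], [-58.16, 48.75, 0, 0, 0, 1.315, 1], [-58.16, 48.75, 0, 0, 0, 1.315, 1], [-58.16, 48.75, 0, 0, 0, 1.315, 1], [-58.16, 48.75, 0, 0, 0, 1.315, 1], [-58.16, 48.75, 0, 0, 0, 1.315, 1], [-58.16, 48.75, 0, 0, 0, 1.315, 1], [-58.16, 48.75, 0, 0, 0, 1.315, 1], [-58.16, 48.75, 0, 0, 0, 1.315, 1]],
  ],
  force=25,
)

```text
time_s: 1.82
ee_pos: [0.4638, -0.1561, 0.2047]
eef_rot: [3.141, 0.002, -0.003]
force: [-0.1, 0.1, -0.4]
grip_width: 0.0939
```

Run:
```python
from h import *
c=snap('wrist','w1')
print(ctrl.get_obs()['ee_pos'])
print(proj('w1',[[.4635,-.1544,.104],[.4635,-.1544,.0],[.5012,-.2806,.111],[.6232,-.2478,.027]]))
```

```text
[ 0.46332177 -0.15446871  0.20484989]
[[319.53068755 204.14016808]
 [319.86316987 180.98868156]
 [357.39896006 326.48818773]
 [449.51610028 259.54128581]]
```

View pics/w1.png

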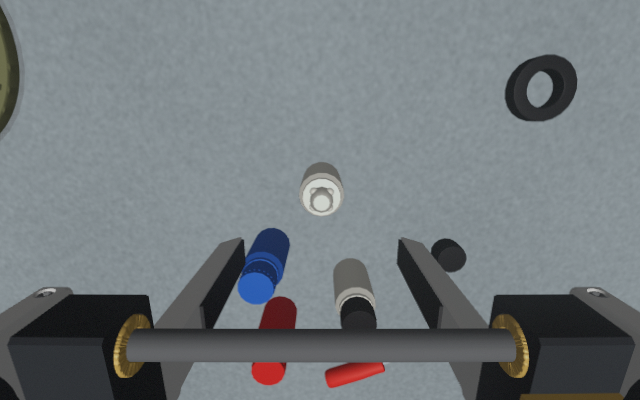

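The view shows the open bottle's neck top at (321,202), within 2 px of the prediction. The cap at (449,257) also agrees. I'll descend and grip.

>>> play_rows(
  steps=[
    [[0, 0, 3, 0, 0, 0, 1], [0.05, 0, 6, 0, 0, 0, 1], [0.05, -0.05, 9, 0, 0, 0, 1], [0.05, -0.05, 12, 0, 0, 0, 1], [0.05, -0.05, 14.5, 0, 0, 0, 1], [0.05, -0.05, 16.2, 0, 0, 0, 1], [0.05, -0.05, 16.2, 0, 0, 0, 1], [0.05, -0.05, 16.2, 0, 0, 0, 0], [0.05, -0.05, 16.2, 0, 0, 0, 0], [0.05, -0.05, 16.2, 0, 0, 0, 0], [0.05, -0.05, 16.2, 0, 0, 0, 0], [0.05, -0.05, 16.2, 0, 0, 0, 0], [0.05, -0.05, 16.2, 0, 0, 0, 0], [0.05, -0.05, 16.2, 0, 0, 0, 0], [0.05, -0.05, 16.2, 0, 0, 0, 0], [0.05, -0.05, 16.2, 0, 0, 0, 0]],
  ],
  force=30,
)

```text
time_s: 3.2
ee_pos: [0.4637, -0.1541, 0.043]
eef_rot: [3.141, 0.001, -0.002]
force: [0.7, -0.1, 1.9]
grip_width: 0.0454
```

>>> play_rows(
  steps=[
    [[0, 0, -2, 0, 0, 0, 0], [0, 0, -5, 0, 0, 0, 0], [0, 0, -8, 0, 0, 0, 0], [1, -2, -8, 0, 0, 0, 0], [2.2, -5, -8, 0, 0, 0, 0], [3.5, -8, -8, 0, 0, 0, 0], [4.8, -11, -8, 0, 0, 0, 0], [6.1, -14, -8, 0, 0, 0, 0], [7.4, -17, -8, 0, 0, 0, 0], [8.7, -20, -8, 0, 0, 0, 0], [10, -23, -8, 0, 0, 0, 0], [11.3, -26, -8, 0, 0, 0, 0], [12.3, -28.5, -8, 0, 0, 0, 0], [13.1, -30.1, -8, 0, 0, 0, 0], [13.1, -30.1, -8, 0, 0, 0, 0], [13.1, -30.1, -8, 0, 0, 0, 0], [13.1, -30.1, -8, 0, 0, 0, 0]],
  ],
)

```text
time_s: 4.62
ee_pos: [0.5949, 0.1461, 0.1222]
eef_rot: [3.141, 0.002, -0.002]
force: [-0.1, 0.9, -2.3]
grip_width: 0.0453
```

Run:
```python
from h import *
o=ctrl.get_obs();print(o['ee_pos'],o['force'],o['grip_width'])
c=snap('wrist','w2')
z=.04;C=np.array([.5454,.1706]);a=np.radians(19.7);R=np.array([[np.cos(a),-np.sin(a)],[np.sin(a),np.cos(a)]])
im=c['frame'].copy()
for s in(.0795,.0745):
    P=[list(C+R@np.array(q)*s)+[z] for q in((1,1),(1,-1),(-1,-1),(-1,1))]
    cv2.polylines(im,[proj('w2',P).round().astype(int)],True,(0,255,0),1)
P=[list(C+R@np.array(q))+[.035] for q in((.075,0),(-.075,0),(0,.075),(0,-.075))]
p=proj('w2',P).round().astype(int)
cv2.line(im,p[0],p[1],(0,255,0),1);cv2.line(im,p[2],p[3],(0,255,0),1)
cv2.imwrite('pics/w2o.png',im)
```

```text
[0.59486173 0.1461467  0.12224051] [-0.07060668  0.91657179 -2.28624553] 0.04533337652964549
```

View pics/w2o.png

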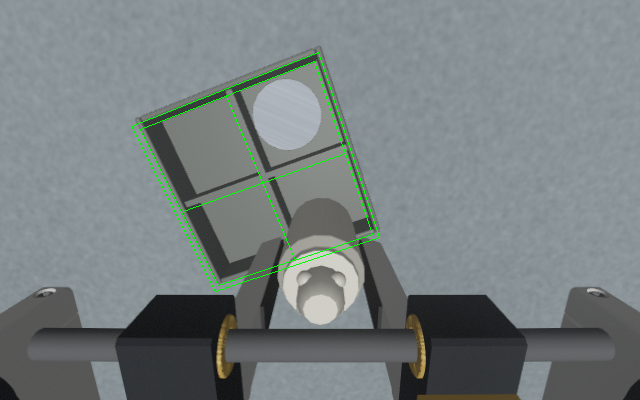

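The overlay sits about 5 px low, so the crate is perhaps 2–3 mm further in +y. That is within the 13 mm clearance, and I'll correct half of it while lowering.

>>> play_rows(
  steps=[
    [[0, -0.3, 1, 0, 0, 0, 0], [0, -0.3, 3, 0, 0, 0, 0], [0, -0.3, 5, 0, 0, 0, 0], [0, -0.3, 6, 0, 0, 0, 0], [0, -0.3, 6.6, 0, 0, 0, 0], [0, -0.3, 7, 0, 0, 0, 0], [0, -0.3, 7.2, 0, 0, 0, 0], [0, -0.3, 7.35, 0, 0, 0, 0], [0, -0.3, 7.4, 0, 0, 0, 0], [0, -0.3, 7.4, 0, 0, 0, 0], [0, -0.3, 7.4, 0, 0, 0, 0], [0, -0.3, 7.4, 0, 0, 0, 0]],
  ],
)

```text
time_s: 5.67
ee_pos: [0.595, 0.1489, 0.0489]
eef_rot: [3.141, 0.001, -0.002]
force: [0.2, -0.7, -2.3]
grip_width: 0.0456
```

Force still shows the bottle's weight, so it isn't down yet. I'll lower in half-millimetre steps.

>>> play_rows(
  steps=[
    [[0, 0, 0.05, 0, 0, 0, 0], [0, 0, 0.1, 0, 0, 0, 0], [0, 0, 0.15, 0, 0, 0, 0], [0, 0, 0.2, 0, 0, 0, 0], [0, 0, 0.2, 0, 0, 0, 0]],
  ],
)

```text
time_s: 6.08
ee_pos: [0.5952, 0.149, 0.0479]
eef_rot: [3.141, 0.001, -0.002]
force: [-3.6, 0.4, 8.3]
grip_width: 0.046
```

>>> play_rows(
  steps=[
    [[0, 0, -0.05, 0, 0, 0, 0.55], [0, 0, -0.05, 0, 0, 0, 0.7], [0, 0, -0.05, 0, 0, 0, 0.8], [0, 0, -0.05, 0, 0, 0, 1], [0, 0, -0.05, 0, 0, 0, 1], [0, 0, -0.05, 0, 0, 0, 1], [0, 0, -0.05, 0, 0, 0, 1], [0, 0, -2, 0, 0, 0, 1], [0, 0, -5, 0, 0, 0, 1], [0, 0, -8, 0, 0, 0, 1], [0, 0, -11, 0, 0, 0, 1], [0, 0, -14, 0, 0, 0, 1], [0, 0, -15.5, 0, 0, 0, 1], [0, 0, -15.5, 0, 0, 0, 1]],
  ],
)

```text
time_s: 7.25
ee_pos: [0.5966, 0.1493, 0.207]
eef_rot: [-3.141, -0.005, -0.002]
force: [0.8, -0.1, 0.5]
grip_width: 0.0941
```

>>> play_rows(
  steps=[
    [[-1, 3, 0, 0, 0, 0, 1], [-9.4, 43, 0, 0, 0, 0, 1], [-9.4, 43, 0, 0, 0, 0, 1], [-9.4, 43, 0, 0, 0, 0, 1], [-9.4, 43, 0, 0, 0, 0, 1], [-9.4, 43, 0, 0, 0, 0, 1], [-9.4, 43, 0, 0, 0, 0, 1], [-9.4, 43, 0, 0, 0, 0, 1], [-9.4, 43, 0, 0, 0, 0, 1], [-9.4, 43, 0, 0, 0, 0, 1], [-9.4, 43, 0, 0, 0, 0, 1], [-9.4, 43, 0, 0, 0, 0, 1], [-9.4, 43, 0, 0, 0, 0, 1], [-9.4, 43, 0, 0, 0, 0, 1], [-9.4, 43, 0, 0, 0, 0, 1], [-9.4, 43, 0, 0, 0, 0, 1]],
  ],
)

```text
time_s: 8.58
ee_pos: [0.5019, -0.2793, 0.2059]
eef_rot: [-3.14, -0.005, -0.001]
force: [0.6, 0.2, -0.8]
grip_width: 0.0941
```

Run:
```python
from h import *
o=ctrl.get_obs();print(o['ee_pos'],o['eef_rot'],o['force'])
w=snap('wrist','w3')['frame'];t=snap('top','t3')['frame']
print(proj('w3',[[.5012,-.2806,.111],[.6232,-.2478,.027]]),proj('t3',[[.5952,.149,.109]]))
o=np.zeros((500,800,3),np.uint8)
o[:500,:480]=cv2.resize(w[120:320,240:432],None,fx=2.5,fy=2.5)
o[:320,480:]=cv2.resize(t[165:245,170:250],None,fx=4,fy=4,interpolation=cv2.INTER_CUBIC)
cv2.imwrite('pics/c3.png',o)
```

```text
[ 0.50189531 -0.27931171  0.20585928] [-3.14045462e+00 -5.17908613e-03 -7.24726249e-04] [ 0.64123812  0.21661772 -0.75306829]
[[318.36792376 209.17181825]
 [426.21617397 159.76856084]] [[210.08404736 181.35679651]]
```

View pics/c3.png

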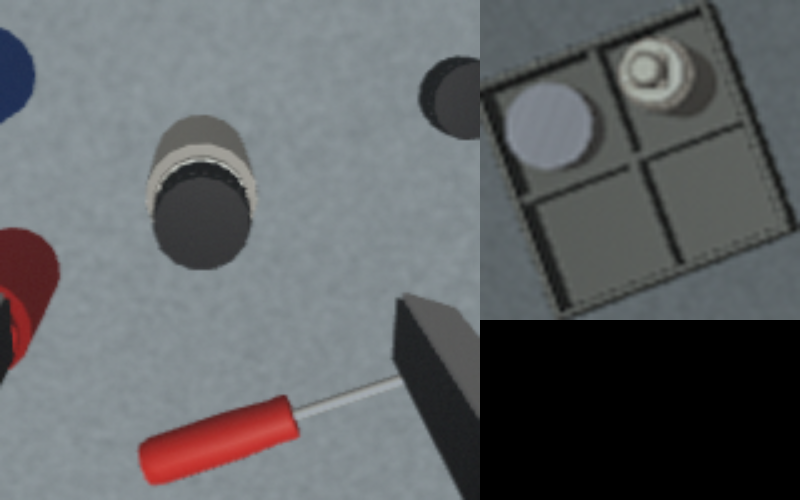

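The shut bottle's cap top is at wrist pixel (321,209), within 2 px of the prediction. The open bottle stands in its cell as planned. I'll descend and grip.

>>> play_rows(
  steps=[
    [[0, 0.1, 3, 0, -0.005, 0, 0.9], [0, 0.1, 6, 0, -0.005, 0, 0.9], [0, 0.1, 9, 0, -0.005, 0, 0.9], [0, 0.1, 12, 0, -0.005, 0, 0.9], [0, 0.1, 14.5, 0, -0.005, 0, 0.9], [0, 0.1, 16.2, 0, -0.005, 0, 0.9], [0, 0.1, 16.2, 0, -0.005, 0, 0.9], [0, 0.1, 16.2, 0, -0.005, 0, 0], [0, 0.1, 16.2, 0, -0.005, 0, 0], [0, 0.1, 16.2, 0, -0.005, 0, 0], [0, 0.1, 16.2, 0, -0.005, 0, 0], [0, 0.1, 16.2, 0, -0.005, 0, 0], [0, 0.1, 16.2, 0, -0.005, 0, 0], [0, 0.1, 16.2, 0, -0.005, 0, 0], [0, 0.1, 16.2, 0, -0.005, 0, 0]],
  ],
)

```text
time_s: 9.93
ee_pos: [0.5028, -0.2806, 0.0445]
eef_rot: [-3.141, -0.001, -0.001]
force: [-1.7, 0.8, 5.1]
grip_width: 0.0458
```

>>> play_rows(
  steps=[
    [[0, 0, -2, 0, 0, 0, 0], [0, 0, -5, 0, 0, 0, 0], [0, 0, -8, 0, 0, 0, 0], [0, -3, -8, 0, 0, 0, 0], [0, -6.5, -8, 0, 0, 0, 0], [0, -10, -8, 0, 0, 0, 0], [0, -13.5, -8, 0, 0, 0, 0], [-0.2, -17, -8, 0, 0, 0, 0], [-0.2, -20.5, -8, 0, 0, 0, 0], [-0.3, -24, -8, 0, 0, 0, 0], [-0.4, -27.5, -8, 0, 0, 0, 0], [-0.5, -31, -8, 0, 0, 0, 0], [-0.6, -34.5, -8, 0, 0, 0, 0], [-0.7, -38, -8, 0, 0, 0, 0], [-0.7, -41.5, -8, 0, 0, 0, 0], [-0.7, -45, -8, 0, 0, 0, 0], [-0.7, -47, -8, 0, 0, 0, 0], [-0.7, -47.7, -8, 0, 0, 0, 0], [-0.7, -47.7, -8, 0, 0, 0, 0], [-0.7, -47.7, -8, 0, 0, 0, 0]],
  ],
)

```text
time_s: 11.6
ee_pos: [0.4961, 0.1957, 0.1245]
eef_rot: [-3.141, -0.0, -0.001]
force: [-0.1, -0.3, -2.4]
grip_width: 0.0454
```

>>> play_rows(
  steps=[
    [[0, 0, 1, 0, 0, 0, 0], [0, 0, 3, 0, 0, 0, 0], [0, 0, 5, 0, 0, 0, 0], [0, 0, 6, 0, 0, 0, 0], [0, 0, 6.7, 0, 0, 0, 0], [0, 0, 7.1, 0, 0, 0, 0], [0, 0, 7.3, 0, 0, 0, 0], [0, 0, 7.4, 0, 0, 0, 0], [0, 0, 7.4, 0, 0, 0, 0], [0, 0, 7.45, 0, 0, 0, 0], [0, 0, 7.5, 0, 0, 0, 0], [0, 0, 7.5, 0, 0, 0, 0]],
  ],
)

```text
time_s: 12.6
ee_pos: [0.4962, 0.1958, 0.0497]
eef_rot: [-3.141, -0.0, -0.001]
force: [-0.3, -0.8, -2.5]
grip_width: 0.045
```

>>> play_rows(
  steps=[
    [[0, 0, 0.05, 0, 0, 0, 0], [0, 0, 0.1, 0, 0, 0, 0], [0, 0, 0.15, 0, 0, 0, 0], [0, 0, 0.15, 0, 0, 0, 0]],
  ],
)

```text
time_s: 12.93
ee_pos: [0.4963, 0.196, 0.0494]
eef_rot: [-3.141, -0.001, -0.001]
force: [-7.1, -1.6, 12.9]
grip_width: 0.0454
```

>>> play_rows(
  steps=[
    [[0, 0, -0.05, 0, 0, 0, 0.55], [0, 0, -0.05, 0, 0, 0, 0.7], [0, 0, -0.05, 0, 0, 0, 0.8], [0, 0, -0.05, 0, 0, 0, 0.9], [0, 0, -0.05, 0, 0, 0, 0.9], [0, 0, -0.05, 0, 0, 0, 0.9], [0, 0, -0.05, 0, 0, 0, 0.9], [0, 0, -2, 0, 0, 0, 0.9], [0, 0, -5, 0, 0, 0, 0.9], [0, 0, -8, 0, 0, 0, 0.9], [0, 0, -11, 0, 0, 0, 0.9], [0, 0, -14, 0, 0, 0, 0.9], [0, 0, -15.5, 0, 0, 0, 0.9], [0, 0, -15.5, 0, 0, 0, 0.9], [0, 0, -15.5, 0, 0, 0, 0.9]],
  ],
)

```text
time_s: 14.18
ee_pos: [0.4962, 0.1959, 0.2045]
eef_rot: [-3.141, -0.002, -0.001]
force: [-0.6, -0.4, 0.0]
grip_width: 0.0846
```

>>> play_rows(
  steps=[
    [[1, 3, 0, 0, 0, 0, 0.9], [12.7, 44.4, 0, 0, 0, 0, 0.9], [12.7, 44.4, 0, 0, 0, 0, 0.9], [12.7, 44.4, 0, 0, 0, 0, 0.9], [12.7, 44.4, 0, 0, 0, 0, 0.9], [12.7, 44.4, 0, 0, 0, 0, 0.9], [12.7, 44.4, 0, 0, 0, 0, 0.9], [12.7, 44.4, 0, 0, 0, 0, 0.9], [12.7, 44.4, 0, 0, 0, 0, 0.9], [12.7, 44.4, 0, 0, 0, 0, 0.9], [12.7, 44.4, 0, 0, 0, 0, 0.9], [12.7, 44.4, 0, 0, 0, 0, 0.9], [12.7, 44.4, 0, 0, 0, 0, 0.9], [12.7, 44.4, 0, 0, 0, 0, 0.9], [12.7, 44.4, 0, 0, 0, 0, 0.9], [12.7, 44.4, 0, 0, 0, 0, 0.9]],
  ],
)

```text
time_s: 15.52
ee_pos: [0.6229, -0.2467, 0.204]
eef_rot: [-3.14, -0.001, 0.001]
force: [-0.5, 0.0, 0.2]
grip_width: 0.0847
```

Run:
```python
from h import *
o=ctrl.get_obs();print(o['ee_pos'],o['eef_rot'],o['force'])
w=snap('wrist','w4')['frame'];t=snap('top','t4')['frame']
print(proj('w4',[[.6232,-.2478,.027]]))
o=np.zeros((400,800,3),np.uint8)
o[:400,:400]=cv2.resize(w[130:230,270:370],None,fx=4,fy=4,interpolation=cv2.INTER_CUBIC)
o[:400,400:]=cv2.resize(t[165:245,170:250],None,fx=5,fy=5,interpolation=cv2.INTER_CUBIC)
cv2.imwrite('pics/c4.png',cv2.convertScaleAbs(o,alpha=1.5))
```

```text
[ 0.62289304 -0.24670062  0.20403877] [-3.14040922e+00 -1.29022001e-03  8.80030598e-04] [-0.53291327  0.03090597  0.2273469 ]
[[319.88423302 188.43446812]]
```

View pics/c4.png

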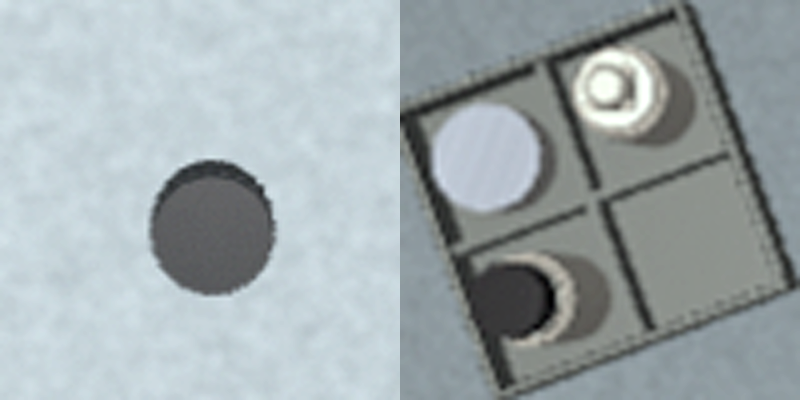

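Both bottles stand in their own cells, and the cap's top is at wrist pixel (323,189). I'll descend and grip the cap firmly, with the tips about 5 mm above its rim.

>>> play_rows(
  steps=[
    [[0, 0, 3, 0, 0, 0, 0.8], [0.2, 0.1, 6, 0, 0, 0, 0.8], [0.2, 0.1, 9, 0, 0, 0, 0.8], [0.2, 0.1, 12, 0, 0, 0, 0.8], [0.2, 0.1, 15, 0, 0, 0, 0.8], [0.2, 0.1, 17.5, 0, 0, 0, 0.8], [0.2, 0.1, 19, 0, 0, 0, 0.8], [0.2, 0.1, 19.7, 0, 0, 0, 0.8], [0.2, 0.1, 19.85, 0, 0, 0, 0.8], [0.2, 0.1, 19.85, 0, 0, 0, 0.8], [0.2, 0.1, 19.85, 0, 0, 0, 0], [0.2, 0.1, 19.85, 0, 0, 0, 0], [0.2, 0.1, 19.85, 0, 0, 0, 0], [0.2, 0.1, 19.85, 0, 0, 0, 0], [0.2, 0.1, 19.85, 0, 0, 0, 0], [0.2, 0.1, 19.85, 0, 0, 0, 0], [0.2, 0.1, 19.85, 0, 0, 0, 0], [0.2, 0.1, 19.85, 0, 0, 0, 0], [0.2, 0.1, 19.85, 0, 0, 0, 0], [0.2, 0.1, 19.85, 0, 0, 0, 0]],
  ],
  force=50,
)

```text
time_s: 17.28
ee_pos: [0.6255, -0.2479, 0.0062]
eef_rot: [-3.141, -0.002, 0.001]
force: [-1.3, -0.2, 2.5]
grip_width: 0.0355
```

>>> play_rows(
  steps=[
    [[0, 0, -3, 0, 0, 0, 0], [0, 0, -6, 0, 0, 0, 0], [0, 0, -9, 0, 0, 0, 0], [0, 0, -12, 0, 0, 0, 0], [0, 0, -16, 0, 0, 0, 0], [-0.2, -3, -16, 0, 0, 0, 0], [-3, -39.7, -16, 0, 0, 0, 0], [-3, -39.7, -16, 0, 0, 0, 0], [-3, -39.7, -16, 0, 0, 0, 0], [-3, -39.7, -16, 0, 0, 0, 0], [-3, -39.7, -16, 0, 0, 0, 0], [-3, -39.7, -16, 0, 0, 0, 0], [-3, -39.7, -16, 0, 0, 0, 0], [-3, -39.7, -16, 0, 0, 0, 0], [-3, -39.7, -16, 0, 0, 0, 0], [-3, -39.7, -16, 0, 0, 0, 0], [-3, -39.7, -16, 0, 0, 0, 0], [-3, -39.7, -16, 0, 0, 0, 0], [-3, -39.7, -16, 0, 0, 0, 0], [-3, -39.7, -16, 0, 0, 0, 0]],
  ],
  force=50,
)

```text
time_s: 18.95
ee_pos: [0.595, 0.1478, 0.1664]
eef_rot: [-3.141, -0.002, -0.001]
force: [-0.7, -0.2, -1.0]
grip_width: 0.0353
```

Run:
```python
from h import *
o=ctrl.get_obs();print(o['ee_pos'],o['eef_rot'],o['force'],o['grip_width'])
w=snap('wrist','w5')['frame']
P=[[.596,.149,.109],[.596,.149,.089]]; e=o['ee_pos']; P.append([e[0],e[1],e[2]+.021])
print(proj('w5',P), ray('t4',(170+(206+.5)/5-.5,165+(87+.5)/5-.5),.109))
cv2.imwrite('pics/c5.png',cv2.convertScaleAbs(cv2.resize(w[130:330,220:420],None,fx=3,fy=3,interpolation=cv2.INTER_CUBIC),alpha=1.3))
```

```text
[0.59503387 0.14775864 0.16639804] [-3.14096497e+00 -2.06408587e-03 -8.41731777e-04] [-0.69944941 -0.19479884 -0.96069257] 0.03532581651160777
[[320.68727404 219.82802652]
 [320.61166308 212.24057844]
 [319.3830394  267.84772718]] [0.59363272 0.14733713 0.109     ]
```

View pics/c5.png

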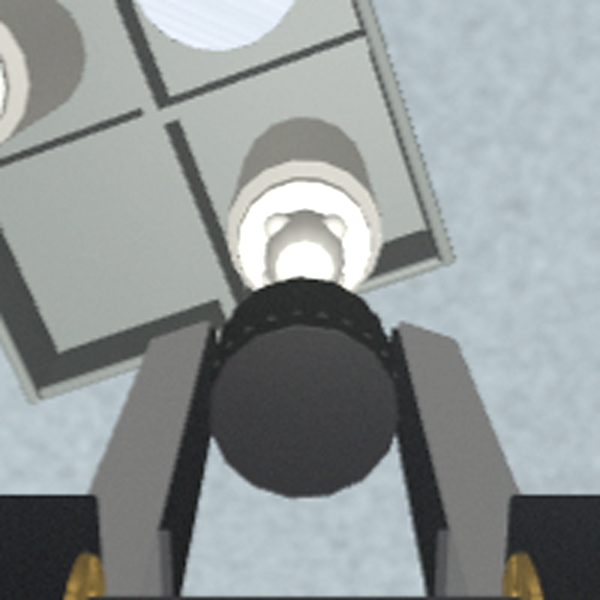

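Run:
```python
from h import *
w=cv2.imread('pics/w5.png'); s=7; x0,y0=270,165
im=cv2.resize(w[y0:y0+85,x0:x0+105],None,fx=s,fy=s,interpolation=cv2.INTER_CUBIC)
th=np.linspace(0,2*np.pi,60)
def circ(x,y,z,r,col):
    p=proj('w5',np.c_[x+r*np.cos(th),y+r*np.sin(th),0*th+z]); p=((p-[x0,y0]+.5)*s-.5).round().astype(int)
    cv2.polylines(im,[p],True,col,1)
X,Y=.5967,.151
circ(X,Y,.109,.0075,(0,0,255));circ(X,Y,.089,.019,(0,200,0));circ(X,Y,.079,.023,(255,0,0))
x,y=.5963,.1486
circ(x,y,.187,.018,(0,255,255))
circ(x,y,.160,.018,(255,255,0))
cv2.imwrite('pics/c6.png',im)
```

```text
(no output)
```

View pics/c6.png

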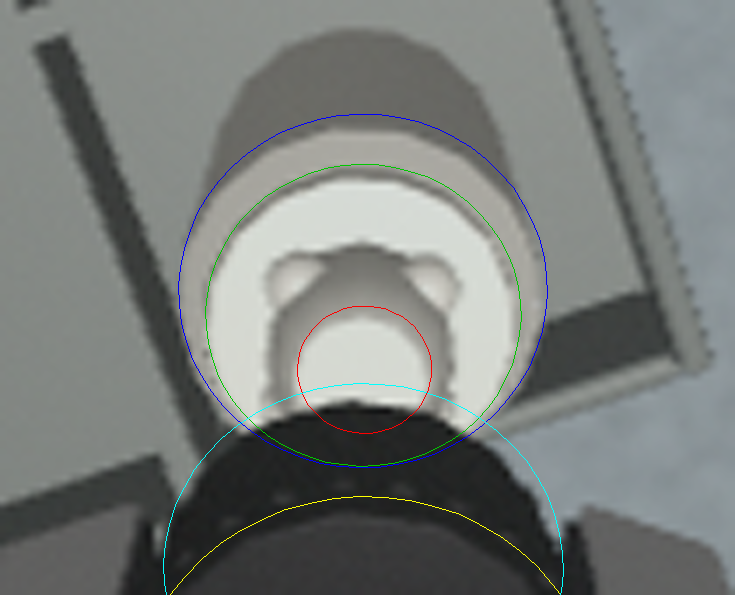

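All the overlays sit slightly low by similar amounts. Relative to the cap, the neck lies about +0.4 mm in x and +2.4 mm in y. I'll correct for that and go down to just above the neck.

>>> play_rows(
  steps=[
    [[0.04, -0.24, 0, 0, 0, 0, 0], [0.04, -0.24, 1, 0, 0, 0, 0], [0.04, -0.24, 2.5, 0, 0, 0, 0], [0.04, -0.24, 4, 0, 0, 0, 0], [0.04, -0.24, 4.6, 0, 0, 0, 0], [0.04, -0.24, 4.7, 0, 0, 0, 0], [0.04, -0.24, 4.7, 0, 0, 0, 0], [0.04, -0.24, 4.7, 0, 0, 0, 0], [0.04, -0.24, 4.7, 0, 0, 0, 0]],
  ],
  force=60,
)

```text
time_s: 19.75
ee_pos: [0.5959, 0.1504, 0.1202]
eef_rot: [-3.141, -0.003, -0.001]
force: [0.5, 0.4, -0.9]
grip_width: 0.0355
```

Run:
```python
from h import *
o=ctrl.get_obs();print(o['ee_pos'],o['eef_rot'],o['force'],o['grip_width'])
s=snap('side','s7')['frame']
p=proj('s7',[[.596,.150,.1]])[0].astype(int);print(p)
x,y=p; cv2.imwrite('pics/c7.png',cv2.convertScaleAbs(cv2.resize(s[y-50:y+50,x-60:x+60],None,fx=6,fy=6,interpolation=cv2.INTER_CUBIC),alpha=1.5))
```

```text
[0.59588762 0.15035829 0.12024898] [-3.14066305e+00 -3.38119912e-03 -7.83596511e-04] [ 0.52984296  0.37088014 -0.94318572] 0.03546222666194229
[316 130]
```

View pics/c7.png

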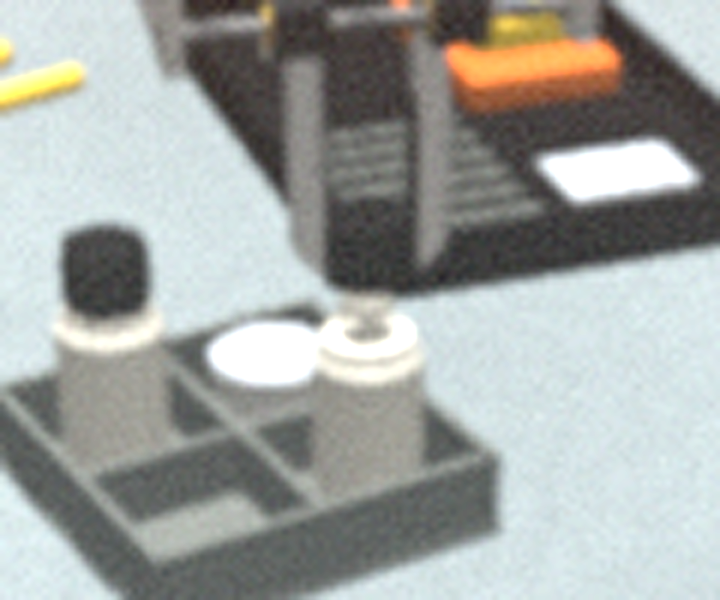

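The cap (centre about 371) is in line with the neck (about 369) and just above it. I'll start pushing down, stopping short of the nubs to check the force.

>>> play_rows(
  steps=[
    [[0, 0, 0.3, 0, -0.003, 0, 0], [0, 0, 0.6, 0, -0.003, 0, 0], [0, 0, 0.9, 0, -0.003, 0, 0], [0, 0, 1.2, 0, -0.003, 0, 0], [0, 0, 1.2, 0, -0.003, 0, 0], [0, 0, 1.2, 0, -0.003, 0, 0]],
  ],
  force=60,
)

```text
time_s: 20.3
ee_pos: [0.5958, 0.1504, 0.1079]
eef_rot: [-3.141, 0.0, -0.001]
force: [-0.0, 0.2, -0.3]
grip_width: 0.0357
```

Free so far, with the rim over the neck. Continuing through the nubs.

>>> play_rows(
  steps=[
    [[0, 0, 0.1, 0, 0, 0, 0], [0, 0, 0.2, 0, 0, 0, 0], [0, 0, 0.3, 0, 0, 0, 0], [0, 0, 0.4, 0, 0, 0, 0], [0, 0, 0.5, 0, 0, 0, 0], [0, 0, 0.5, 0, 0, 0, 0]],
  ],
)

```text
time_s: 20.8
ee_pos: [0.5963, 0.1504, 0.104]
eef_rot: [-3.141, -0.002, -0.001]
force: [-1.9, -0.7, 8.3]
grip_width: 0.0352
```

>>> play_rows(
  steps=[
    [[0, 0, 0.2, 0, 0, 0, 0], [0, 0, 0.3, 0, 0, 0, 0], [0, 0, 0.4, 0, 0, 0, 0], [0, 0, 0.5, 0, 0, 0, 0], [0, 0, 0.6, 0, 0, 0, 0], [0, 0, 0.6, 0, 0, 0, 0]],
  ],
)

```text
time_s: 21.3
ee_pos: [0.5959, 0.1503, 0.0972]
eef_rot: [-3.141, -0.0, -0.001]
force: [0.2, 0.6, -3.1]
grip_width: 0.0352
```

The push rose to 8 N and then dropped, so it has clicked. Now I'll press home.

>>> play_rows(
  steps=[
    [[0, 0, 0.1, 0, 0, 0, 0], [0, 0, 0.2, 0, 0, 0, 0], [0, 0, 0.3, 0, 0, 0, 0], [0, 0, 0.4, 0, 0, 0, 0], [0, 0, 0.4, 0, 0, 0, 0], [0, 0, 0.4, 0, 0, 0, 0]],
  ],
)

```text
time_s: 21.8
ee_pos: [0.5965, 0.1505, 0.0951]
eef_rot: [-3.14, -0.002, -0.001]
force: [-5.1, -1.3, 14.1]
grip_width: 0.035
```

>>> play_rows(
  steps=[
    [[-0.05, 0, 0.2, 0, 0, 0, 0], [-0.05, 0, 0.25, 0, 0, 0, 0], [-0.05, 0, 0.3, 0, 0, 0, 0], [-0.05, 0, 0.3, 0, 0, 0, 0], [-0.05, 0, 0.3, 0, 0, 0, 0], [-0.05, 0, 0.3, 0, 0, 0, 0], [-0.05, 0, 0.3, 0, 0, 0, 0], [-0.05, 0, 0.3, 0, 0, 0, 0], [-0.05, 0, 0.3, 0, 0, 0, 0], [-0.05, 0, 0.3, 0, 0, 0, 0]],
  ],
)

```text
time_s: 22.63
ee_pos: [0.5968, 0.1507, 0.0951]
eef_rot: [-3.14, -0.005, -0.001]
force: [-7.2, -0.7, 23.0]
grip_width: 0.0356
```

Run:
```python
from h import *
for i in range(2):
    o=ctrl.get_obs();print(o['time_s'],o['ee_pos'],o['eef_rot'],o['force'],o['grip_width'])
    s=snap('side','s8')['frame'] if i==0 else snap('wrist','w8')['frame']
    if i==0: a=cv2.resize(s[80:180,256:376],None,fx=3.3,fy=3.3,interpolation=cv2.INTER_CUBIC)
    else: b=cv2.resize(s[130:330,220:420],None,fx=1.65,fy=1.65)
o=np.zeros((330,800,3),np.uint8);o[:a.shape[0],:a.shape[1]]=a;o[:b.shape[0],a.shape[1]:a.shape[1]+b.shape[1]]=b
cv2.imwrite('pics/c8.png',cv2.convertScaleAbs(o,alpha=1.5))
```

```text
22.6333 [0.59676938 0.15073813 0.09512405] [-3.13974497e+00 -5.44485877e-03 -6.49700271e-04] [-7.17123533 -0.68726656 23.04188453] 0.03562098845540407
22.6833 [0.59677814 0.15068153 0.09512197] [-3.13975273e+00 -5.44365413e-03 -7.09935972e-04] [-7.51514742 -1.59564491 23.94639369] 0.03555191616891528
```

View pics/c8.png

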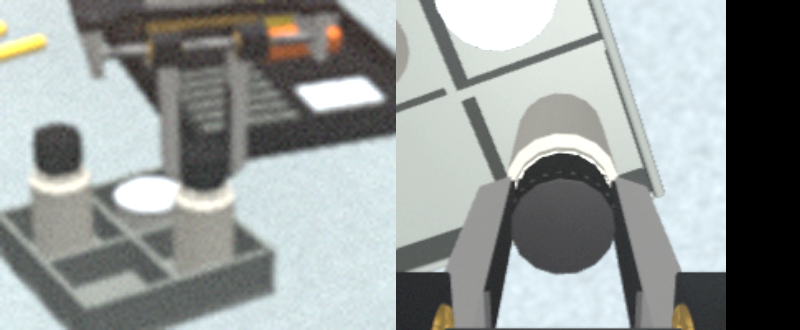

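The cap sits on the collar just like the closed bottle's own cap. The TCP stayed at 95.1 mm while the force rose from 14 to 24 N, which is a hard stop. That puts the rim at about 88.9 mm, against 89 mm expected. Handing in.

```bash
python3 -c "
from station import ctrl
ctrl.hand_in()"
```

```text
the job is handed in; nothing more can be done
```

The job is handed in at about 22.7 s of the 67 s allowed. Both bottles stand in the crate, and the cap is on the open bottle with the arm still pressing it down.

- **Bottles:** I set the open bottle down in the (+x, −y) cell and the closed bottle in the (−x, +y) cell. I released each only after the wrist force showed it was on the floor. The last side view shows both upright.
- **Cap:** I gripped it at 60 N and pushed it on. The push reached at least 8 N and then dropped at the click. That 8 N is below the stated 10–15 N, probably because I only read the force at the end of each move. It then stopped hard on the collar with the rim at about 88.9 mm, against 89 mm expected.
- **Final push:** It was steady at about 24 N at hand-in, with a sideways force of about 7 N.
- **Other things:** I never touched the tin, the tape roll, the screwdriver or the coloured look-alikes.
- **Disagreements:** The wrist-camera overlays were 2–5 px off the predicted positions, which is a few millimetres. I corrected half of that offset when setting the open bottle down in its cell. I lined up the cap using the offset between cap and neck in a single wrist picture.

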